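Stand the tall measuring cylinder on the balance

TASK

The tallest of the three stoppered measuring cylinders is to be weighed: lift it and set it down gently on the middle of the balance's round steel pan, so that it stands there by itself. It is top-heavy, so keep it upright all the way, and leave the two shorter cylinders standing where they are.

Things in the scene. Friction and masses are not known exactly. Their poses are not given: they have to be found in the camera images.
- cylinder_tall: Tallest of three measuring cylinders, 220 mm high, 0.28 kg. Clear glass tube 30 mm across on a white round foot 54 mm across and 10 mm thick, white stopper 26 mm across and 22 mm high on top; origin: centre of the underside of the foot, z up. Top-heavy (centre of mass 130 mm up): free, it topples beyond about 11 degrees. Grip the bare tube about 180 mm up. Starts upright in any of three places.
- cylinder_medium: Bystander: measuring cylinder of the same make, 130 mm high over its stopper. Clear glass tube 30 mm across on a white round foot 54 mm across and 10 mm thick, white stopper 26 mm across and 22 mm high on top; origin: centre of the underside of the foot, z up.
- cylinder_short: Bystander: measuring cylinder of the same make, 100 mm high over its stopper. Clear glass tube 30 mm across on a white round foot 54 mm across and 10 mm thick, white stopper 26 mm across and 22 mm high on top; origin: centre of the underside of the foot, z up.
- balance: Top-loading balance, fixed: white flat housing 250 mm deep (x), 180 mm wide (y), 54 mm high, with a flat round steel pan 136 mm across, its top 70 mm above the bench; the pan does not move and nothing rises above it. Origin on the bench under the centre of the pan; -x points to the display end, 160 mm to the edge; z up.
Not all that is in view belongs to the job. What is shaped like the cylinder_tall but black or green is not meant.

How it is judged:
By the outcome, as a careful person would: the job done as asked, in the order asked, and still so for the second after the job is handed in, with the robot touching nothing.
It also fails if it takes over 51 s, if anything falls off the work surface, if the arm or the gripper's body presses on something with over 40 N, if the wrist force passes 120 N, or if a joint passes its speed limit or range.

ROBOT

A 6-joint arm with a two-finger parallel gripper is mounted at the origin on the work surface. World frame = base frame: x ahead of the robot, y to its left, z up, the work surface at z = 0. Lengths are in m, angles in rad, forces in N, time in s.
With the tool pointing down it reaches from about 0.375 to 0.975 m from the base axis. Payload 3.8 kg.
Tool frame: the origin (TCP) lies at the very end of the fingers, on their centre line; the grasp point (between the pads) lies 19 mm behind it; z points along the fingers, y is the direction in which the jaws open and shut (so a half turn about z gives the same grasp; the last joint's range is limited). The gripper opens to 85 mm and grips with 20 to 120 N. Pads are 22 mm wide; open, the fingers measure 114 mm over their backs; the gripper's body (76 mm by 85 mm) begins 54 mm behind the grasp point. The pads swing forward as they close: fully open they stand 13 mm farther back than shut.
Start: joints at [1.235, 0.264, 1.604, -0, 1.274, -0.037], TCP at [0.199, 0.645, 0.231] pointing down, gripper open.
Joint ranges: [-2.63, 2.63], [-0.94, 2.18], [0.31, 2.57], [-1.31, 4.45], [0, 2.66], [-2.55, 2.55]. Speed limits (rad/s): [2.57, 2.57, 3.14, 3.14, 3.14, 3.14].

INTERFACE

Orientations are given as a rotation vector (axis times angle).
In Python, from workcell import status, read_camera, camera_info, order gives the robot as it stands.
- The arm moves only by the tool move_arm, never from a script. Its argument "deltas" is a list of rows, each a list of 3 entries, a list of its own where there are three numbers: the turn, a rotation vector about the world's x, y, z as a fraction of full scale, then the shift along the world's x, y, z as a fraction of full scale, then the closure, from -1 (fully open) to 1 (shut), so that 0 is half open. A call has 1 to 20 rows; each row is the pose to reach, as a shift and turn from the pose commanded when the call began; what a row does not reach only later rows make up. Full scale, the value 1, is 0.1 m for a shift and pi/2 rad for a turn. A row lasts 1/8 s, in which the tool goes at most 62.5 mm and 10.7 degrees, less where a joint would pass 70% of its speed; a pose out of reach is approached as far as the arm can. A call with a number of a shift or a turn outside -1 to 1 is refused whole. A call with a gripper value outside its range is refused whole. The fingers move at their own pace and stop on an object; "grip_force" is the grip in N (left out, the last holds). Time passes only in rows, so rows that repeat a pose let the fingers close. It gives the time, the measured TCP pose, the force and the opening at its end, in the units of the state.
- status.read_state(): the state, without advancing time (a new reading comes with each control period).
- read_camera(name): name is "scene" or "side" or "wrist"; returns (picture, depth): 384x512x3 uint8, red, green, blue; 384x512 float32, m along the optical axis (not along the pixel's ray), 0 where there is no reading.
- camera_info(name): a dict with "K" (3x3 intrinsics, pixels), "R" (3x3) and "t" (3): a world point X has camera coordinates R X + t. Camera axes: x right, y down, z forward; pixel columns grow to the right and rows downward; lengths in m; the calibration is good to about 2 mm. A picture is of the moment at which its call begins: read the wrist's pose just before it. camera_info takes no time and is no camera call; for the wrist camera it gives the pose at the moment of the call.
- order.finish_job(): hands the job in, once; it reports no verdict.
The state is a dict: "time": time; "q": joint angles; "joint_vel": joint speeds; "joint_torque": joint torques, N m; "tool_pos": TCP position; "tcp_rot": TCP orientation; "wrist_force": force on the tool from outside, world axes, zero at the start; "torque": the same for the moment, N m; "width": opening from 0.0 (shut) to 1.0 (fully open).
Only numpy, scipy, OpenCV 4.12 (cv2) and the standard library are available. Lean on these libraries where they do the work, as an engineer would, in place of code of your own. Each camera call takes 0.05 s, during which the arm holds its last target. There are 200 camera calls.

## Working session

There is one attempt and no reset: what is moved stays moved. The work goes in short steps, Python scripts to look and compute and a tool call to move; the robot and the scene stay as the last step left them, time stands still between calls to the robot, and variables do not carry over. Pictures are saved under pics/ and viewed, about 8 in all and at most 12, crops included, and the job is handed in when it is done.

Besides the shell and the picture viewer there is one more tool, called as a command line: name --argument value ..., lists and objects as JSON in quotes. move_arm: Moves the arm, as the interface text tells. Its arguments: {"type":"object","properties":{"deltas":{"type":"array","items":{"type":"array"}},"grip_force":{"type":"number"}},"required":["deltas"]}

```bash
mkdir -p pics; ls
cat > h.py <<'E'
import numpy as np, cv2
from workcell import status, read_camera, camera_info, order
def cam(n):
    i=camera_info(n); p,d=read_camera(n)
    return p,d,np.array(i["K"]),np.array(i["R"]),np.array(i["t"])
def ray(K,R,t,u,v):
    return -R.T@t, R.T@np.linalg.inv(K)@np.array([u,v,1.])
def onplane(K,R,t,u,v,z):
    c,d=ray(K,R,t,u,v); return c+d*(z-c[2])/d[2]
def cloud(d,K,R,t):
    v,u=np.mgrid[:d.shape[0],:d.shape[1]]
    P=np.stack([(u-K[0,2])/K[0,0]*d,(v-K[1,2])/K[1,1]*d,d],-1)
    return (P-t)@R
def save(n,p): cv2.imwrite("pics/"+n,p[:,:,::-1])
E
python3 - <<'E'
from h import *
ps=[]
for n in("scene","side"):
    p,d,K,R,t=cam(n); np.savez(n+".npz",p=p,d=d,K=K,R=R,t=t); save(n+".png",p); print(n,-R.T@t,R[2])
print(status.read_state())
E
```

```text
pics
scene [ 1.09266363 -0.43519474  0.57645577] [-0.58747699  0.57436455 -0.57006679]
side [ 0.09309693 -0.44191136  0.72329938] [ 0.46345672  0.55656283 -0.6895257 ]
{'time': 0.1, 'q': array([ 1.23509106e+00,  2.64709407e-01,  1.60527970e+00,  1.67537781e-06,
        1.27369625e+00, -3.68703076e-02]), 'joint_vel': array([-0.000383  , -0.00143461, -0.00335327, -0.00030301, -0.00149656,
       -0.00015474]), 'joint_torque': array([-7.30283627e-04, -5.16712904e+01, -3.68586838e+01, -8.16116540e-05,
        6.46748915e-03,  2.25232398e-06]), 'tool_pos': array([0.19848263, 0.64444712, 0.23004241]), 'tcp_rot': array([-0.46760675, -3.10620232,  0.00322947]), 'wrist_force': array([-0.55941357,  0.40220333, -0.92726534]), 'torque': array([ 0.03732864,  0.00982666, -0.0016202 ]), 'width': 0.9995940911121032}
```

View pics/scene.png

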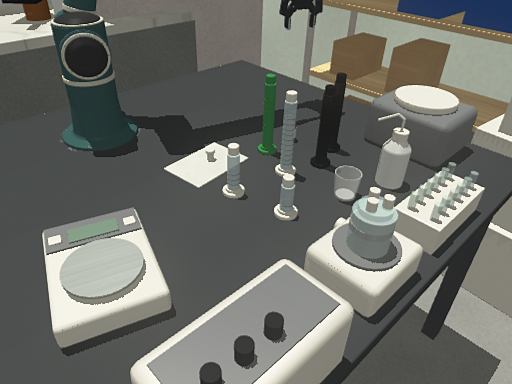

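View pics/side.png

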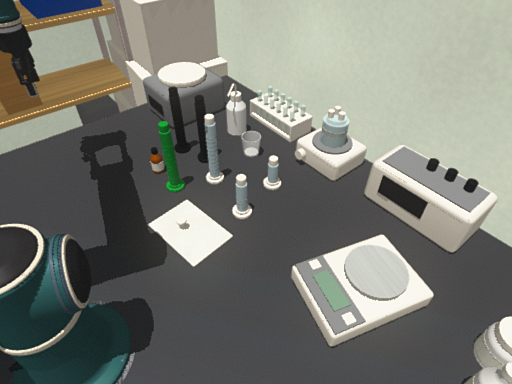

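In the scene view the clear glass cylinders are:
- tall: stopper (291,97), foot (286,170)
- medium: (234,150)–(233,190)
- short: (288,180)–(286,212)

The green one at (268,110) and the black ones at (327,120) and (340,110) are lookalikes. In the side view the tall one is at (210,120)–(214,177) and the pan is at (376,271). The tall one fits because it is clear glass, has a white stopper and is the highest. Next I'll measure it and enlarge a crop.

```bash
cat > m.py <<'E'
from h import *
out=[]
for n,roi in (("scene",(220,60,140,170)),("side",(140,75,160,150))):
    z=np.load(n+".npz"); p,d,K,R,t=[z[k] for k in("p","d","K","R","t")]
    P=cloud(d,K,R,t); ok=d>0
    hsv=cv2.cvtColor(p,cv2.COLOR_RGB2HSV)
    # white parts (stopper/foot), connected components in the roi
    x,y,w,h=roi; m=np.zeros(d.shape,np.uint8)
    m[y:y+h,x:x+w]=((hsv[...,2]>170)&(hsv[...,1]<40))[y:y+h,x:x+w]
    k,l,s,c=cv2.connectedComponentsWithStats(m)
    for i in range(1,k):
        if 25<s[i,4]<600:
            q=P[(l==i)&ok]
            if len(q): print(n,s[i],c[i].round(1),"med",np.median(q,0).round(3),"zmax",np.percentile(q[:,2],95).round(3))
    # things by height: xy centres of points in 0.17..0.26, and all near
    a=ok&(P[...,2]>0.10)&(P[...,2]<0.27)&(P[...,0]>.2)&(P[...,0]<1)&(P[...,1]>-.3)&(P[...,1]<.7)
    k,l,s,c=cv2.connectedComponentsWithStats(a.astype(np.uint8))
    for i in range(1,k):
        if s[i,4]>30: q=P[l==i]; print(n,"high",s[i],np.median(q,0).round(3),q.min(0).round(3),q.max(0).round(3))
    b=ok&(abs(P[...,2]-.07)<.004)&(P[...,0]>.2)&(P[...,0]<.9)&(P[...,1]<.1)
    k,l,s,c=cv2.connectedComponentsWithStats(b.astype(np.uint8)); i=1+s[1:,4].argmax()
    q=P[l==i]; e=cv2.minEnclosingCircle(q[:,:2].astype(np.float32)); print(n,"pan",e,q[:,2].mean(),s[i])
    out.append(cv2.resize(p[y:y+h,x:x+w],(390,560 if 0 else int(390*h/w)),interpolation=cv2.INTER_CUBIC))
H=max(o.shape[0] for o in out)
save("crop.png",np.hstack([cv2.copyMakeBorder(o,0,H-o.shape[0],0,0,0) for o in out]))
E
python3 m.py
```

```text
scene [276  71  25  10  27] [288.5  75.3] med [-0.867  1.847 -0.481] zmax -0.474
scene [287  90  10   5  38] [291.4  92.1] med [0.513 0.254 0.221] zmax 0.222
scene [228 143  11   6  54] [233.  145.4] med [0.493 0.093 0.13 ] zmax 0.132
scene [220 145  28  29 250] [226.8 158.2] med [0.374 0.179 0.003] zmax 0.108
scene [275 164  20  17 112] [284.4 173.6] med [0.623 0.136 0.099] zmax 0.102
scene [222 185  14  11  62] [227.3 190.7] med [0.488 0.077 0.011] zmax 0.018
scene [335 188  19  11 154] [344.4 193.3] med [0.692 0.264 0.021] zmax 0.036
scene [352 199   8  20  99] [356.4 208.4] med [0.826 0.078 0.152] zmax 0.163
scene [274 204  16  14  83] [279.3 211.5] med [0.625 0.111 0.011] zmax 0.018
scene [333 217  18  13 105] [340.8 222.3] med [0.777 0.136 0.067] zmax 0.077
scene high [309  19   7   8  46] [0.215 0.684 0.258] [0.2   0.679 0.245] [0.224 0.696 0.27 ]
scene high [263  73  13  48 518] [0.409 0.291 0.166] [0.386 0.283 0.1  ] [0.418 0.312 0.222]
scene high [319  72  28  62 996] [0.541 0.358 0.168] [0.501 0.342 0.1  ] [0.562 0.46  0.222]
scene high [ 369   85  102   70 3740] [0.702 0.
[... 2474 characters left out ...]
[0.777 0.7   0.223]
side high [32 71  8 11 58] [0.216 0.684 0.257] [0.208 0.676 0.243] [0.225 0.69  0.27 ]
side high [226  83  20  28 301] [0.71  0.406 0.122] [0.672 0.385 0.1  ] [0.749 0.439 0.187]
side high [321 106  29  36 748] [0.83  0.084 0.15 ] [0.809 0.059 0.1  ] [0.885 0.136 0.185]
side high [158 121  18  43 471] [0.398 0.29  0.168] [0.387 0.283 0.1  ] [0.417 0.311 0.222]
side high [ 371  145  107   73 3824] [ 0.84  -0.202  0.132] [ 0.795 -0.3    0.1  ] [ 0.939 -0.075  0.16 ]
side high [236 174  11  16 152] [0.487 0.088 0.121] [0.476 0.079 0.1  ] [0.502 0.106 0.132]
side pan ((0.5745838284492493, -0.274158775806427), 0.06874863803386688) 0.07020550622685781 [ 345  244   65   55 2689]
```

View pics/crop.png

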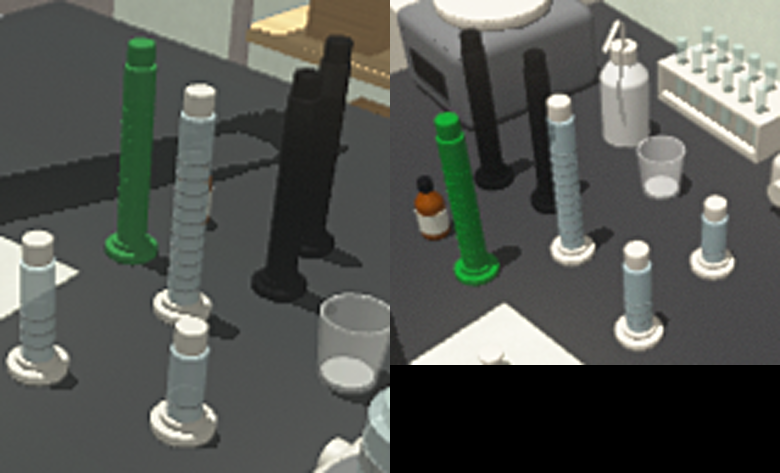

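The crop confirms it: the glass cylinder with the white stopper is the tall one. It stands at about (0.512, 0.254) with its top at z = 0.221. The pan centre is at (0.574, -0.274), z = 0.070, with a measured radius of 69 mm, which fits. Now I approach from above.

move_arm --deltas '[[[0,0,0],[0,0,0.4],-1],[[0,0,0],[0.1,-0.1,0.8],-1],[[0,0,0],[0.4,-0.5,0.8],-1],[[0,0,0],[0.8,-1,0.8],-1],[[0,0,0],[0.8,-1,0.8],-1]]'

```text
time: 0.72
tool_pos: [0.2809, 0.5421, 0.3111]
tcp_rot: [0.474, 3.105, -0.002]
wrist_force: [-0.5, -0.9, 0.0]
width: 1.001
```

move_arm --deltas '[[[0,0,0],[0.4,-0.5,0],-1],[[0,0,0],[0.8,-1,0],-1],[[0,0,0],[0.8,-1,0],-1]]'

```text
time: 1.1
tool_pos: [0.3604, 0.4429, 0.3109]
tcp_rot: [0.474, 3.105, -0.001]
wrist_force: [-1.1, 0.3, -0.3]
width: 1.002
```

move_arm --deltas '[[[0,0,0],[0.4,-0.5,0],-1],[[0,0,0],[0.8,-1,0],-1],[[0,0,0],[0.8,-1,0],-1]]'

```text
time: 1.48
tool_pos: [0.4402, 0.3437, 0.3109]
tcp_rot: [-0.474, -3.106, 0.001]
wrist_force: [0.1, 0.4, 0.3]
width: 1.001
```

move_arm --deltas '[[[0,0,0],[0.4,-0.5,0],-1],[[0,0,0],[0.73,-0.9,0],-1],[[0,0,0],[0.73,-0.9,0],-1],[[0,0,0],[0.73,-0.9,0],-1]]'

```text
time: 1.98
tool_pos: [0.5109, 0.2568, 0.3109]
tcp_rot: [-0.466, -3.105, -0.001]
wrist_force: [0.2, 0.6, 0.1]
width: 0.999
```

```bash
cat > w.py <<'E'
from h import *
s=status.read_state(); print(s["time"],s["tool_pos"],s["tcp_rot"],s["wrist_force"],s["q"])
p,d,K,R,t=cam("wrist"); save("wrist1.png",p); P=cloud(d,K,R,t); ok=d>0
c=-R.T@t; print("cam",c)
a=ok&(abs(P[...,2]-.219)<.005)
k,l,st,ce=cv2.connectedComponentsWithStats(a.astype(np.uint8))
for i in range(1,k):
    if st[i,4]>80:
        q=P[l==i]; print(st[i],ce[i],cv2.minEnclosingCircle(q[:,:2].astype(np.float32)),q[:,2].mean(),p[l==i].mean(0).round())
E
python3 w.py
```

```text
1.975 [0.51094514 0.25679387 0.31086217] [-4.66235256e-01 -3.10526813e+00 -1.23169770e-03] [0.18824876 0.60576462 0.14686553] [ 4.21256526e-01  2.96918464e-02  1.72518062e+00  1.50523024e-03
  1.38757488e+00 -8.51754468e-01]
cam [0.4422666  0.27736541 0.45267905]
[ 251   11   38   42 1234] [269.03646677  31.12398703] ((0.40262463688850403, 0.30069077014923096), 0.013055399991571903) 0.21879514509304188 [ 90. 185. 106.]
[485 109  27  36 789] [499.57794677 127.43726236] ((0.5144427418708801, 0.447030246257782), 0.01298386137932539) 0.21831559231822906 [22. 22. 23.]
[239 182  32  33 808] [254.4220297 197.9480198] ((0.5128195881843567, 0.2563420832157135), 0.012932793237268925) 0.21856323095668312 [217. 214. 206.]
[374 186  35  32 834] [390.96882494 201.61390887] ((0.5473039150238037, 0.35791122913360596), 0.013051947578787804) 0.218506315462071 [29. 28. 29.]
```

View pics/wrist1.png

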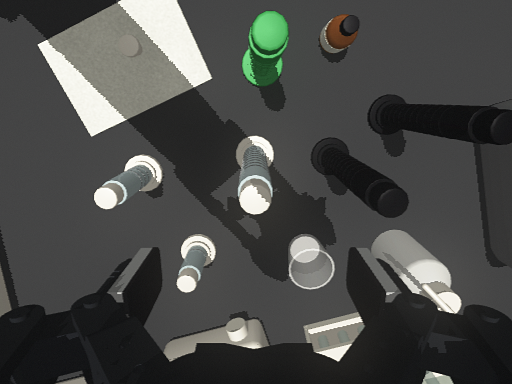

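The wrist view shows the white stopper at (254,198), midway between the fingers (about 150 and 360). It measures (0.513, 0.256), which agrees with the first estimate. The nearest lookalike, black at (391,202), leaves about 35 mm for the finger. Descending.

move_arm --deltas '[[[0,0,0],[0.02,0,-0.3],-1],[[0,0,0],[0.02,0,-0.6],-1],[[0,0,0],[0.02,0,-0.8],-1],[[0,0,0],[0.02,0,-0.8],-1]]'

```text
time: 2.52
tool_pos: [0.5119, 0.2556, 0.2293]
tcp_rot: [-0.465, -3.104, 0.003]
wrist_force: [-0.2, -0.3, 0.2]
width: 0.997
```

move_arm --deltas '[[[0,0,0],[0,0,-0.3],-1],[[0,0,0],[0,0,-0.5],-1],[[0,0,0],[0,0,-0.7],-1],[[0,0,0],[0,0,-0.7],-1],[[0,0,0],[0,0,-0.7],-0.3],[[0,0,0],[0,0,-0.7],-0.1],[[0,0,0],[0,0,-0.7],0],[[0,0,0],[0,0,-0.7],0]]'

```text
time: 3.52
tool_pos: [0.514, 0.2552, 0.1618]
tcp_rot: [0.468, 3.106, 0.001]
wrist_force: [-0.2, 0.7, -0.6]
width: 0.496
```

```bash
sed -i 's/wrist1/wrist2/' w.py; python3 w.py
```

```text
3.525 [0.51395961 0.2551746  0.16180157] [4.67627729e-01 3.10586680e+00 7.21382220e-04] [-0.21098208  0.67017524 -0.58121326] [ 4.17425979e-01  1.27368134e-01  1.89856608e+00  1.32444552e-06
  1.11480489e+00 -8.54490467e-01]
cam [0.44497795 0.27589914 0.3034173 ]
[ 219  286   78   63 3784] [257.94978858 318.8506871 ] ((0.512813150882721, 0.2565046548843384), 0.013104374520480633) 0.2183895504642741 [152. 148. 137.]
[  64  289  127   89 4224] [120.79924242 325.79663826] ((0.5012713074684143, 0.21884731948375702), 0.021054234355688095) 0.2185946550962235 [32. 33. 34.]
[ 317  289  127   89 4202] [386.21632556 325.66111376] ((0.5230704545974731, 0.2913353741168976), 0.020848507061600685) 0.21866840047272584 [27. 28. 29.]
```

View pics/wrist2.png

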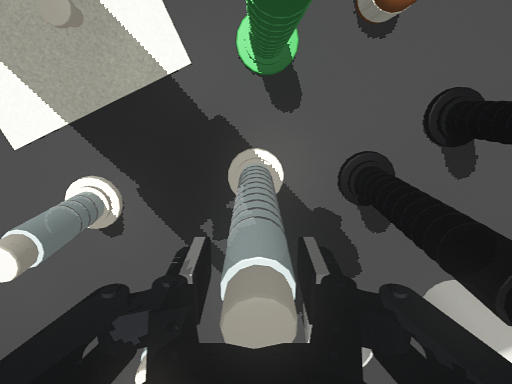

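The stopper (258,319) sits 1.5 mm off the fingers' midpoint (253.5) along the jaw axis. I correct by +1.5 mm in y and close gently.

move_arm --deltas '[[[0,0,0],[-0.005,0.015,-0.005],0],[[0,0,0],[-0.005,0.015,-0.005],0.1],[[0,0,0],[-0.005,0.015,-0.005],0.17],[[0,0,0],[-0.005,0.015,-0.005],0.22],[[0,0,0],[-0.005,0.015,-0.005],0.26],[[0,0,0],[-0.005,0.015,-0.005],0.3],[[0,0,0],[-0.005,0.015,-0.005],0.4],[[0,0,0],[-0.005,0.015,-0.005],1],[[0,0,0],[-0.005,0.015,-0.005],1],[[0,0,0],[-0.005,0.015,-0.005],1],[[0,0,0],[-0.005,0.015,-0.005],1]]' --grip_force 50

```text
time: 4.95
tool_pos: [0.5134, 0.2567, 0.161]
tcp_rot: [0.468, 3.106, 0.0]
wrist_force: [0.3, 0.9, 1.1]
width: 0.341
```

move_arm --deltas '[[[0,0,0],[0,0,0.1],1],[[0,0,0],[0,0,0.25],1],[[0,0,0],[0,0,0.45],1],[[0,0,0],[0,0,0.7],1],[[0,0,0],[0,0,0.9],1],[[0,0,0],[0,0,1],1],[[0,0,0],[0,0,1],1]]'

```text
time: 5.82
tool_pos: [0.5137, 0.2568, 0.2619]
tcp_rot: [0.467, 3.105, 0.002]
wrist_force: [-0.5, -0.1, -3.9]
width: 0.337
```

move_arm --deltas '[[[0,0,0],[0,0,0.2],1],[[0,0,0],[0,0,0.5],1],[[0,0,0],[0,0,0.8],1],[[0,0,0],[0,0,0.8],1],[[0,0,0],[0,0,0.8],1]]'

```text
time: 6.45
tool_pos: [0.5127, 0.2564, 0.3396]
tcp_rot: [-0.467, -3.105, 0.001]
wrist_force: [-0.1, -0.0, -4.6]
width: 0.336
```

```bash
cat > tilt.py <<'E'
from h import *
import sys
s=status.read_state(); tp=s["tool_pos"]; print(s["time"],tp,s["wrist_force"],s["torque"],s["width"],s["q"].round(2))
for n in("scene","side"):
    p,d,K,R,t=cam(n); save(n+sys.argv[1]+".png",p); P=cloud(d,K,R,t)
    hsv=cv2.cvtColor(p,cv2.COLOR_RGB2HSV); c=-R.T@t
    ok=(d>0)&(np.hypot(P[...,0]-tp[0],P[...,1]-tp[1])<.05)&(hsv[...,2]>110)
    for nm,lo,hi in(("foot",-.172,-.153),("tube",-.13,-.05)):
        m=ok&(P[...,2]>tp[2]+lo)&(P[...,2]<tp[2]+hi)
        if m.sum()<20: print(n,nm,"none"); continue
        if nm=="foot":
            q=P[m]; print(n,"foot n",len(q),"zmin",np.percentile(q[:,2],2).round(4))
            # fit known-radius circle centre
            from scipy.optimize import least_squares
            side=q[(q[:,2]<tp[2]-.155)]
            if len(side)>10: print("  centre",least_squares(lambda b:np.hypot(*(side[:,:2]-b).T)-.027,tp[:2]).x.round(4))
        else:
            q=P[m]
            for a,b in((lo,lo+.03),(hi-.03,hi)):
                r=q[(q[:,2]>tp[2]+a)&(q[:,2]<tp[2]+b)]
                if len(r)>10:
                    from scipy.optimize import least_squares
                    print("  tube z",r[:,2].mean().round(3),least_squares(lambda b:np.hypot(*(r[:,:2]-b).T)-.015,tp[:2]-0.01*(tp[:2]-c[:2])).x.round(4))
E
python3 tilt.py 2
```

```text
6.45 [0.51273221 0.25638183 0.33961302] [-0.12856113 -0.03073238 -4.63097449] [-0.02493854 -0.01359308 -0.01584997] 0.3360570724533696 [ 0.42  0.02  1.68 -0.    1.44 -0.85]
scene foot n 54 zmin 0.1802
  centre [0.5102 0.2567]
  tube z 0.224 [0.51   0.2565]
  tube z 0.275 [0.5101 0.2563]
side foot n 54 zmin 0.1783
  centre [0.5126 0.2559]
  tube z 0.225 [0.5127 0.2555]
  tube z 0.275 [0.5127 0.2558]
```

View pics/scene2.png

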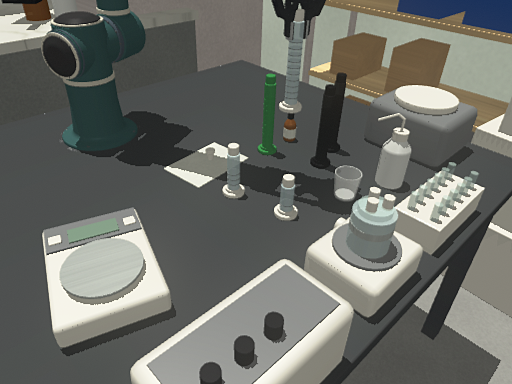

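The cylinder is held upright: the tube axis shifts less than 1 mm between heights, the foot underside is at z ≈ 0.179, and the weight reads about 4 N. It has to go by about (+0.0625, -0.530).

move_arm --deltas '[[[0,0,0],[0.02,-0.1,0],1],[[0,0,0],[0.04,-0.3,0],1],[[0,0,0],[0.07,-0.6,0],1],[[0,0,0],[0.12,-1,0],1]]'

```text
time: 7.05
tool_pos: [0.5251, 0.1547, 0.3405]
tcp_rot: [-0.467, -3.107, 0.001]
wrist_force: [0.8, -0.4, -3.5]
width: 0.339
```

move_arm --deltas '[[[0,0,0],[0.04,-0.35,0],1],[[0,0,0],[0.08,-0.7,0],1],[[0,0,0],[0.12,-1,0],1]]'

```text
time: 7.42
tool_pos: [0.5368, 0.0538, 0.3407]
tcp_rot: [-0.47, -3.106, 0.001]
wrist_force: [-0.1, -0.1, -2.6]
width: 0.339
```

move_arm --deltas '[[[0,0,0],[0.04,-0.35,0],1],[[0,0,0],[0.08,-0.7,0],1],[[0,0,0],[0.12,-1,0],1]]'

```text
time: 7.8
tool_pos: [0.5485, -0.0462, 0.3406]
tcp_rot: [-0.47, -3.106, 0.001]
wrist_force: [0.6, -0.1, -4.1]
width: 0.344
```

move_arm --deltas '[[[0,0,0],[0.04,-0.35,0],1],[[0,0,0],[0.08,-0.7,0],1],[[0,0,0],[0.12,-1,0],1]]'

```text
time: 8.18
tool_pos: [0.5603, -0.1461, 0.3406]
tcp_rot: [-0.47, -3.106, 0.001]
wrist_force: [-0.0, 0.3, -4.1]
width: 0.34
```

move_arm --deltas '[[[0,0,0],[0.04,-0.35,0],1],[[0,0,0],[0.08,-0.65,0],1],[[0,0,0],[0.12,-0.9,0],1],[[0,0,0],[0.12,-1,0],1]]'

```text
time: 8.68
tool_pos: [0.5727, -0.2453, 0.3404]
tcp_rot: [-0.47, -3.105, -0.0]
wrist_force: [-0.4, 1.4, -2.5]
width: 0.338
```

move_arm --deltas '[[[0,0,0],[0.01,-0.15,0],1],[[0,0,0],[0.025,-0.3,-0.2],1],[[0,0,0],[0.025,-0.3,-0.5],1],[[0,0,0],[0.025,-0.3,-0.8],1],[[0,0,0],[0.025,-0.3,-0.9],1],[[0,0,0],[0.025,-0.3,-0.9],1],[[0,0,0],[0.025,-0.3,-0.9],1]]'

```text
time: 9.55
tool_pos: [0.5766, -0.2737, 0.2523]
tcp_rot: [0.467, 3.104, -0.001]
wrist_force: [1.3, -0.1, -3.0]
width: 0.337
```

```bash
python3 tilt.py 3
```

```text
9.55 [ 0.57658902 -0.27374158  0.25230999] [ 1.29346811 -0.14365964 -2.96239769] [ 0.03493039 -0.03133173 -0.00868712] 0.33688899195922806 [-0.48  0.18  1.66 -0.    1.29 -1.75]
scene foot n 101 zmin 0.0924
  centre [ 0.5745 -0.2735]
  tube z 0.137 [ 0.5746 -0.2734]
  tube z 0.188 [ 0.5745 -0.2736]
side foot n 48 zmin 0.0929
  centre [ 0.5776 -0.2744]
  tube z 0.138 [ 0.5771 -0.2745]
  tube z 0.187 [ 0.5771 -0.2745]
```

View pics/scene3.png

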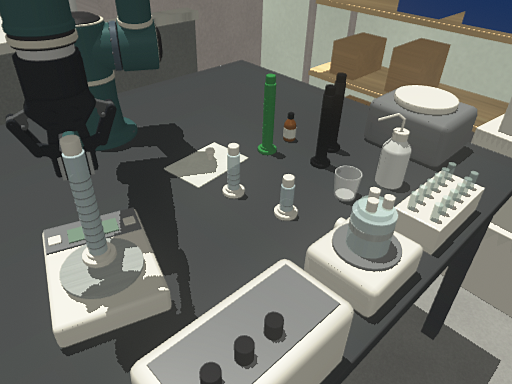

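The cylinder hangs upright over the pan, foot at (98,255), about 2 mm too far in +x, with the underside at about 0.091. I lower it slowly and watch the force.

move_arm --deltas '[[[0,0,0],[-0.02,0,-0.05],1],[[0,0,0],[-0.02,0,-0.1],1],[[0,0,0],[-0.02,0,-0.14],1],[[0,0,0],[-0.02,0,-0.17],1],[[0,0,0],[-0.02,0,-0.18],1],[[0,0,0],[-0.02,0,-0.18],1],[[0,0,0],[-0.02,0,-0.18],1]]'

```text
time: 10.52
tool_pos: [0.5739, -0.2735, 0.233]
tcp_rot: [0.468, 3.106, -0.0]
wrist_force: [-0.3, -0.0, -3.9]
width: 0.337
```

move_arm --deltas '[[[0,0,0],[0,0,-0.01],1],[[0,0,0],[0,0,-0.01],1],[[0,0,0],[0,0,-0.01],1]]'

```text
time: 10.9
tool_pos: [0.5737, -0.2734, 0.2318]
tcp_rot: [0.468, 3.107, -0.0]
wrist_force: [-1.7, 0.7, -4.0]
width: 0.336
```

move_arm --deltas '[[[0,0,0],[0,0,-0.01],1],[[0,0,0],[0,0,-0.01],1],[[0,0,0],[0,0,-0.01],1]]'

```text
time: 11.28
tool_pos: [0.5738, -0.2735, 0.231]
tcp_rot: [0.468, 3.106, -0.0]
wrist_force: [-0.8, 0.3, -0.7]
width: 0.338
```

move_arm --deltas '[[[0,0,0],[0,0,-0.005],1],[[0,0,0],[0,0,-0.005],1],[[0,0,0],[0,0,-0.005],1]]'

```text
time: 11.65
tool_pos: [0.574, -0.2735, 0.231]
tcp_rot: [0.467, 3.106, -0.001]
wrist_force: [-0.9, -0.1, 1.8]
width: 0.337
```

```bash
python3 tilt.py 4
```

```text
11.65 [ 0.57396885 -0.27351747  0.23097392] [-0.91719111 -0.07380456  1.82712039] [ 0.03909103  0.12000598 -0.03763245] 0.3372610292830243 [-0.48  0.19  1.69 -0.    1.26 -1.76]
scene foot n 838 zmin 0.0689
  centre [ 0.5722 -0.2769]
  tube z 0.115 [ 0.5716 -0.2733]
  tube z 0.167 [ 0.5716 -0.2732]
side foot n 926 zmin 0.0681
  centre [ 0.5707 -0.2752]
  tube z 0.115 [ 0.5741 -0.274 ]
  tube z 0.167 [ 0.5741 -0.274 ]
```

It has touched down (force went from -4 to +1.8 N), upright and within 1.5 mm of the pan centre. Opening slowly, then straight up.

move_arm --deltas '[[[0,0,0],[0,0,0],0.33],[[0,0,0],[0,0,0],0.3],[[0,0,0],[0,0,0],0.27],[[0,0,0],[0,0,0],0.22],[[0,0,0],[0,0,0],0.1],[[0,0,0],[0,0,0],-0.2],[[0,0,0],[0,0,0],-0.6],[[0,0,0],[0,0,0],-1],[[0,0,0],[0,0,0],-1],[[0,0,0],[0,0,0],-1],[[0,0,0],[0,0,0],-1]]' --grip_force 20

```text
time: 13.12
tool_pos: [0.5737, -0.2734, 0.2303]
tcp_rot: [0.468, 3.107, -0.0]
wrist_force: [-0.7, -0.2, 0.4]
width: 1.001
```

move_arm --deltas '[[[0,0,0],[0,0,0.1],-1],[[0,0,0],[0,0,0.3],-1],[[0,0,0],[0,0,0.6],-1],[[0,0,0],[0,0,0.9],-1],[[0,0,0],[0,0,1],-1],[[0,0,0],[0,0,1],-1]]'

```text
time: 13.88
tool_pos: [0.5742, -0.2737, 0.3319]
tcp_rot: [0.467, 3.104, -0.001]
wrist_force: [-0.7, -0.7, -0.4]
width: 0.999
```

move_arm --deltas '[[[0,0,0],[0,0,0.3],-1],[[0,0,0],[0,0,0.5],-1],[[0,0,0],[0,0,0.5],-1],[[0,0,0],[0,0,0.5],-1]]'

```text
time: 14.38
tool_pos: [0.5734, -0.2732, 0.3791]
tcp_rot: [-0.467, -3.105, -0.001]
wrist_force: [0.2, -0.0, -0.2]
width: 1.001
```

Run:
```python
from h import *
s=status.read_state(); print(s["time"],s["tool_pos"],s["wrist_force"])
o=[]
for n in("scene","side"):
    p,d,K,R,t=cam(n); P=cloud(d,K,R,t); o.append(p)
    m=(d>0)&(np.hypot(P[...,0]-.574,P[...,1]+.274)<.04)
    for lo,hi in((.1,.14),(.22,.26),(.27,.287)):
        q=P[m&(P[...,2]>lo)&(P[...,2]<hi)]; print(n,lo,len(q),((q.min(0)+q.max(0))/2)[:2].round(4))
    print("top",P[m&(P[...,2]<.31)][:,2].max())
save("end.png",cv2.resize(np.hstack(o),(800,300),interpolation=cv2.INTER_AREA))
```

```text
14.375 [ 0.57342187 -0.27324112  0.37907554] [ 0.21358788 -0.02448485 -0.23399917]
scene 0.1 377 [ 0.5784 -0.2736]
scene 0.22 516 [ 0.579  -0.2733]
scene 0.27 212 [ 0.5779 -0.2746]
top 0.2914955738418409
side 0.1 197 [ 0.5685 -0.2746]
side 0.22 276 [ 0.5687 -0.2747]
side 0.27 111 [ 0.5682 -0.2747]
top 0.2917473445073289
```

View pics/end.png

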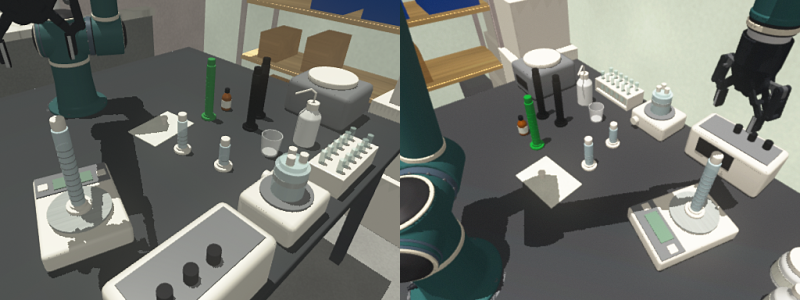

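The cylinder stands free and upright in the middle of the pan, and its axis stays put from z = 0.10 to 0.28. The short cylinders haven't moved and the gripper is clear above.

```bash
python3 -c "
from workcell import order; print(order.finish_job())"
```

```text
the job is handed in; nothing more can be done
None
```

The tall glass cylinder now stands by itself in the middle of the balance pan, and the job is handed in at about 14.5 s of the allowed 51 s. I gripped it about 180 mm up and carried it upright. I lowered it until the wrist force showed contact, then opened slowly and backed straight up.

- **Centring:** just before release the tube was within about 1.5 mm of the pan centre in both camera views.
- **Upright:** after release its axis shifted by about 1 mm at most between z = 0.10 and 0.28 m. Its top reads 0.2915 m against an expected 0.290 m.
- **Clearance:** the gripper is well above the cylinder and the wrist force reads close to zero.
- **Other cylinders:** in the final picture the two shorter ones still stand where they were. I judged that by eye, without measuring them again.

Two readings disagreed. The foot-circle fit at touchdown was 2–4 mm off the tube axis, because pan pixels were mixed in, so I used the tube fit instead. The final x midpoints differ by about 10 mm between the two views, because each camera sees only its own side of the tube; their mean, 0.5735, matches the pan centre.

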